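# Put the flashlight away under the toy box flap

## Task

Put the flashlight away in the lower tier of the wooden toy box: lift the hinged flap by its knob until it stands open by itself, then lower the flashlight in, without dropping it, so that it lies flat on the lower floor. Leave the flap standing open, and do not disturb the ceramic bird.

Things in the scene. Friction and masses are not known exactly. Their poses are not given: they have to be found in the camera images.
- flap_knob (a point): Grip point of the wooden knob (26 mm across, 42 tall, top 14 above this point) on the flap, 24 mm from its free near edge, mid-width. z: along the knob, up when shut; z's angle from vertical is the opening angle (starts 0 to 0.15 rad, stop 2.0); y: along the hinge. Flap 172 x 155 x 8 mm, 0.2 kg; opens up and away from the robot on a stiff hinge: stays at any angle, 3 to 5 N at the knob moves it.
- lower_tier (a point): Middle of the lower tier's floor, under the flap, 8 mm above the bench. x: to the hinge side, away from the robot; y: left along the hinge; z up. Inside 170 (x) by 160 mm (y); near and side walls rise 82 mm, far wall 51. Hinge line at x +89, z +56 mm; knob point is 148 mm from it along the flap and 32 off it along the knob. Fixed box; its left half is a shallow tray with a toy car.
- flashlight: Grey plastic flashlight lying on the bench, 120 mm long, 0.1 to 0.2 kg, does not roll. Origin at its centre, 20 mm above what it lies on; x: along its length to the lens, z up. Middle (x -42 to +26 mm) a straight bar 30 mm wide and 30 tall, to be gripped across; round head (x +26 to +60) and square black tail cap (x -60 to -42) are 40 mm across.
- bird: White ceramic bird, a bystander on the bench, 80 mm long, 60 wide, 66 tall; origin at the centre of its underside. A blue toy boat (100 mm long, 60 tall) and a wooden stacking peg toy (76 mm across, 78 tall) also stand right of the box; bird, boat, peg toy and flashlight are about 160 mm apart, their places vary.
Not all that is in view belongs to the job. Of the things that look like the flashlight, the middle-sized one is meant.

How it is judged:
On the way, in this order (a step that is already met when the one before it is completed fails the run):
1. the flap is lifted open, to 75 degrees or more (angle between flap_knob's own z axis and vertical above 1.3 rad), for 0.2 s.
2. the flashlight is brought down in the gripper to within 25 mm of lying on the floor of the lower tier (contact force between the fingers and flashlight above 0.5 N and z of flashlight in the frame of lower_tier below 0.045 m and x of flashlight in the frame of lower_tier between -0.07 and 0.07 m and y of flashlight in the frame of lower_tier between -0.07 and 0.07 m), for 0.05 s.
At the end, for the whole second after the job is handed in: The flap stands open at 75 degrees or more, and the flashlight lies at rest on the floor of the lower tier: its centre within 70 mm of the tier's middle in x and y and 10 to 30 mm above the floor, its length level within 10 degrees (angle between flap_knob's own z axis and vertical above 1.3 rad and z of flashlight in the frame of lower_tier between 0.01 and 0.03 m and x of flashlight in the frame of lower_tier between -0.07 and 0.07 m and y of flashlight in the frame of lower_tier between -0.07 and 0.07 m and angle between flashlight's own x axis and vertical between 1.39 and 1.75 rad and linear speed of flashlight below 0.02 m/s); the robot touches nothing.
It fails at once if the bird is pushed more than 25 mm or tipped more than 20 degrees (distance of bird from where it was at the start of the episode above 0.025 m or angle between bird's own z axis and vertical above 0.35 rad).
It also fails if it takes over 64 s, if anything falls off the work surface, if the arm or the gripper's body presses on something with over 40 N, if the wrist force passes 120 N, or if a joint passes its speed limit or range.

## Robot

A 6-joint arm with a two-finger parallel gripper is mounted at the origin on the work surface. World frame = base frame: x ahead of the robot, y to its left, z up, the work surface at z = 0. Lengths are in m, angles in rad, forces in N, time in s.
With the tool pointing down it reaches from about 0.225 to 0.875 m from the base axis. Payload 3.4 kg.
Tool frame: the origin (TCP) lies at the very end of the fingers, on their centre line; the grasp point (between the pads) lies 19 mm behind it; z points along the fingers, y is the line along which they close (so a half turn about z gives the same grasp; the last joint's range is limited). The gripper opens to 85 mm and grips with 20 to 120 N. Pads are 22 mm wide; open, the fingers measure 114 mm over their backs; the gripper's body (76 mm by 85 mm) begins 54 mm behind the grasp point. The pads swing forward as they close: fully open they stand 13 mm farther back than shut.
Start: joints at [1.13, 0.276, 1.505, -0, 1.361, -0.121], TCP at [0.181, 0.546, 0.231] pointing down, gripper open.
Joint ranges: [-2.89, 2.89], [-0.75, 2.08], [0.22, 2.7], [-1.18, 4.32], [0.11, 2.71], [-2.7, 2.7]. Speed limits (rad/s): [2.57, 2.57, 3.14, 3.14, 3.14, 3.14].

## Interface

Orientations are given as a unit quaternion [w, x, y, z].
In Python, from rig import get_state, optics, sign_off gives the robot as it stands.
- The arm moves only by the tool send_rows, never from a script. Its argument "increments" is a list of rows, each an object with "gripper": the gripper's target within -1 to 1 (shut at 1, half-way at 0, fully open at -1); "linear": the shift along the world's x, y, z in m, a list of three; "delta_rot": the turn, a rotation vector about the world's x, y, z in rad, a list of three. In form: [{"gripper": gripper, "linear": [dx, dy, dz], "delta_rot": [rx, ry, rz]}, ...]. A call has 1 to 8 rows; each row is the pose to reach, as a shift and turn from the pose commanded when the call began; what a row does not reach only later rows make up. A row lasts 1/10 s, in which the tool goes at most 50 mm and 8.59 degrees, less where a joint would pass 70% of its speed; a pose out of reach is approached as far as the arm can. A call with a gripper value outside its range is refused whole. The fingers move at their own pace and stop on an object; "newtons" is the grip in N (left out, the last holds). Time passes only in rows, so rows that repeat a pose let the fingers close. It gives the time, the measured TCP pose, the force, the opening and the grip force at its end, in the units of the state.
- get_state(): the state, without advancing time (a new reading comes with each control period).
- optics.get_image(name): name is "side" or "top" or "wrist"; returns a dict with "pixels" (384x512x3 uint8, blue, green, red), "K" (3x3 intrinsics, pixels), "rvec" (rotation vector, rad) and "tvec" (3), from world to camera coordinates, as OpenCV has them; the wrist camera has in their place "T_tool_cam" (4x4, takes a point from camera to tool coordinates, whose origin is the TCP and whose axes are the flange's). Camera axes: x right, y down, z forward; pixel columns grow to the right and rows downward; lengths in m; the calibration is good to about 2 mm. A picture is of the moment at which its call begins: read the wrist's pose just before it. There is no depth.
- sign_off(): hands the job in; it is judged then, once.
The state is a dict: "clock": time; "qpos": joint angles; "qd": joint speeds; "effort": joint torques, N m; "position": TCP position; "ee_rot": TCP orientation; "contact_force": force on the tool from outside, world axes, zero at the start; "moment": the same for the moment, N m; "width": finger opening in m; "gripper_force": force on a finger pad.
Only numpy, scipy, OpenCV 4.12 (cv2) and the standard library are available. Lean on these libraries where they do the work, as an engineer would, in place of code of your own. Each camera call takes 0.05 s, during which the arm holds its last target. There are 200 camera calls.

## Working session

There is one attempt and no reset: what is moved stays moved. The work goes in short steps, Python scripts to look and compute and a tool call to move; the robot and the scene stay as the last step left them, time stands still between calls to the robot, and variables do not carry over. Pictures are saved under pics/ and viewed, at most 10 in all, crops included, and the job is handed in when it is done.

Besides the shell and the picture viewer there is one more tool, called after "Emit:" by a JSON object that holds its "op" and its "data". send_rows: Moves the arm, as the interface text tells. Its arguments: {"type":"object","properties":{"increments":{"type":"array"},"newtons":{"type":"number"}},"required":["increments"]}

```bash
mkdir -p pics; cat > h.py <<'E'
import numpy as np, cv2, pickle
from scipy.spatial.transform import Rotation as R
from rig import get_state, optics, sign_off
def grab(name):
    s=get_state(); im=optics.get_image(name); K=np.array(im["K"])
    if name=="wrist":
        q=s["ee_rot"]; T=np.eye(4); T[:3,:3]=R.from_quat([q[1],q[2],q[3],q[0]]).as_matrix(); T[:3,3]=s["position"]
        W=T@np.array(im["T_tool_cam"]); Rc=W[:3,:3]; c=W[:3,3]
    else:
        Rw=cv2.Rodrigues(np.array(im["rvec"],float))[0]; Rc=Rw.T; c=-Rw.T@np.array(im["tvec"]).ravel()
    d=dict(px=np.array(im["pixels"]),K=K,R=Rc,c=c); pickle.dump(d,open(name+".pkl","wb")); return d
def load(name): return pickle.load(open(name+".pkl","rb"))
def onz(d,uv,z):
    uv=np.atleast_2d(np.array(uv,float)); r=np.c_[uv,np.ones(len(uv))]@np.linalg.inv(d["K"]).T@d["R"].T
    return d["c"]+r*((z-d["c"][2])/r[:,2])[:,None]
def proj(d,p):
    q=(np.atleast_2d(p)-d["c"])@d["R"]@d["K"].T; return q[:,:2]/q[:,2:]
def tri(d1,u1,d2,u2):
    A=[];B=[]
    for d,u in((d1,u1),(d2,u2)):
        r=d["R"]@np.linalg.inv(d["K"])@np.array([*u,1.]); r/=np.linalg.norm(r); P=np.eye(3)-np.outer(r,r); A.append(P);B.append(P@d["c"])
    return np.linalg.lstsq(np.vstack(A),np.hstack(B),rcond=None)[0]
E
python3 - <<'E'
from h import *
a=grab("top");b=grab("side")
for n,d in(("top",a),("side",b)):
    print(n,d["c"].round(3),d["R"][:,2].round(3)); cv2.imwrite(f"pics/{n}0.png",cv2.resize(d["px"],(800,600),interpolation=cv2.INTER_CUBIC))
E
```

```text
top [ 0.315 -0.211  1.245] [ 0.158 -0.007 -0.987]
side [0.421 0.503 0.8  ] [ 0.049 -0.701 -0.711]
```

View pics/top0.png

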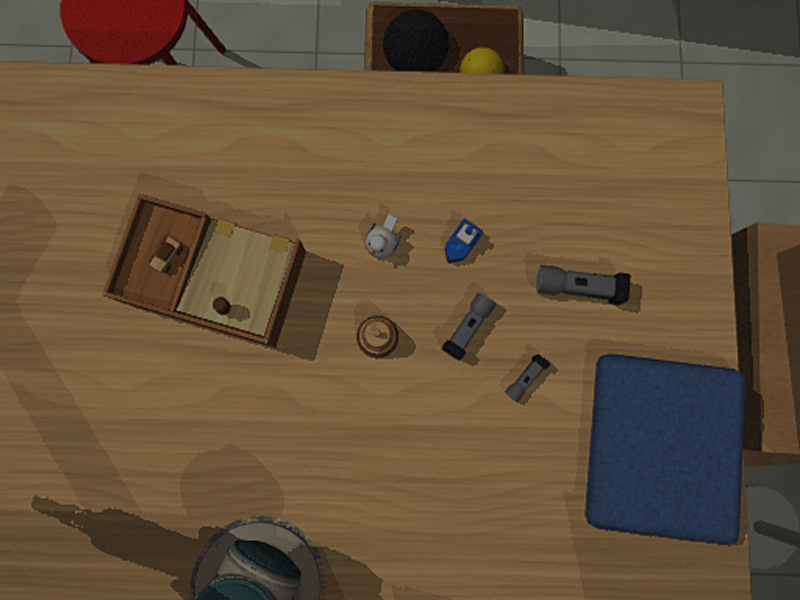

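View pics/side0.png

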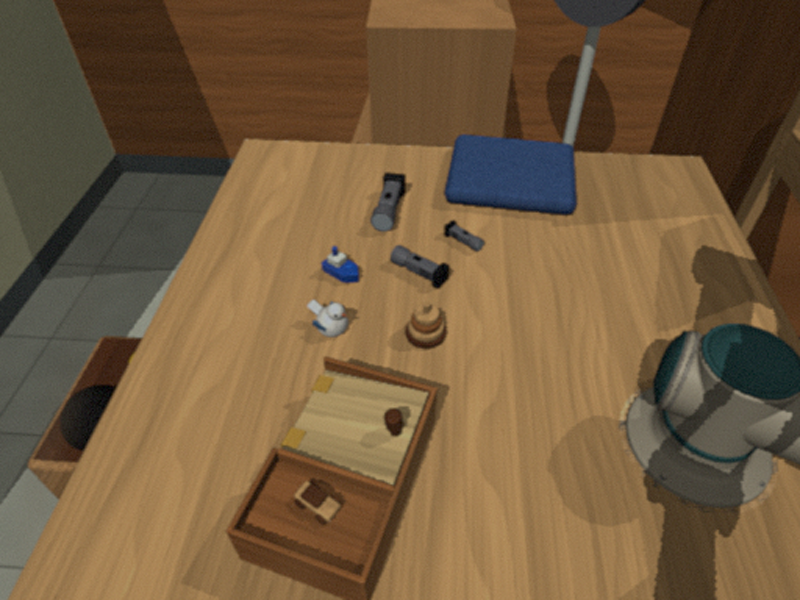

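Top view (800-px scale) shows three flashlights: large at (584,285), middle at (470,326) with its black tail at (455,350) and lens at (483,303), and small at (528,378). The middle one fits "middle-sized". The box is at (205,270), with the knob at (221,305) and the hinges at (224,228) and (280,243). The bird is at (381,240), the boat at (463,240) and the peg toy at (378,336).

```bash
python3 - <<'E'
from h import *
a=load("top");b=load("side")
p=a["px"]
A=cv2.resize(p[115:230,60:205],None,fx=4.0,fy=4.0,interpolation=cv2.INTER_CUBIC)[:460,:560]
B=cv2.resize(p[160:265,270:325],None,fx=4,fy=4,interpolation=cv2.INTER_CUBIC)
C=np.zeros((480,800,3),np.uint8); C[:A.shape[0],:A.shape[1]]=A; C[:B.shape[0],570:570+B.shape[1]]=B
cv2.imwrite("pics/crop1.png",C)
# flashlights: low-saturation dark pixels on the bench
hsv=cv2.cvtColor(p,cv2.COLOR_BGR2HSV)
m=((hsv[...,1]<75)|(hsv[...,2]<30)).astype(np.uint8); m[:, :280]=0; m[:150]=0; m[:,410:]=0; m[270:]=0
n,l,st,c=cv2.connectedComponentsWithStats(m)
for i in range(1,n):
    if st[i,4]>60:
        pts=np.argwhere(l==i)[:,::-1]; r=cv2.minAreaRect(pts.astype(np.float32)); bx=cv2.boxPoints(r)
        w=onz(a,bx,0.02); print(c[i].round(1),st[i,4],onz(a,r[0],0.02).round(3),np.linalg.norm(w[0]-w[1]).round(3),np.linalg.norm(w[1]-w[2]).round(3))
s=512/800
P=lambda u,z:onz(a,np.array(u)*s,z).round(3)
print("corners",P([(270,345),(302,240),(105,296),(140,197)],.09))
print("knob",P([(221,302)],.11)," tri",tri(a,(221*s,302*s),b,(394*s,413*s)).round(3))
print("light ends",P([(483,303),(455,350)],.02),"bird",P([(381,242)],.03),"peg",P([(378,336)],.04))
E
```

```text
[373.  181.5] 965 [[ 0.535 -0.561  0.02 ]] 0.057 0.169
[300.  208.1] 521 [[ 0.455 -0.356  0.02 ]] 0.123 0.04
[336.9 241.5] 297 [[ 0.366 -0.458  0.02 ]] 0.09 0.03
corners [[ 0.406 -0.015  0.09 ]
 [ 0.588 -0.06   0.09 ]
 [ 0.482  0.268  0.09 ]
 [ 0.657  0.223  0.09 ]]
knob [[0.474 0.067 0.11 ]]  tri [0.469 0.063 0.125]
light ends [[ 0.496 -0.381  0.02 ]
 [ 0.41  -0.332  0.02 ]] bird [[ 0.602 -0.195  0.03 ]] peg [[ 0.43  -0.194  0.04 ]]
```

View pics/crop1.png

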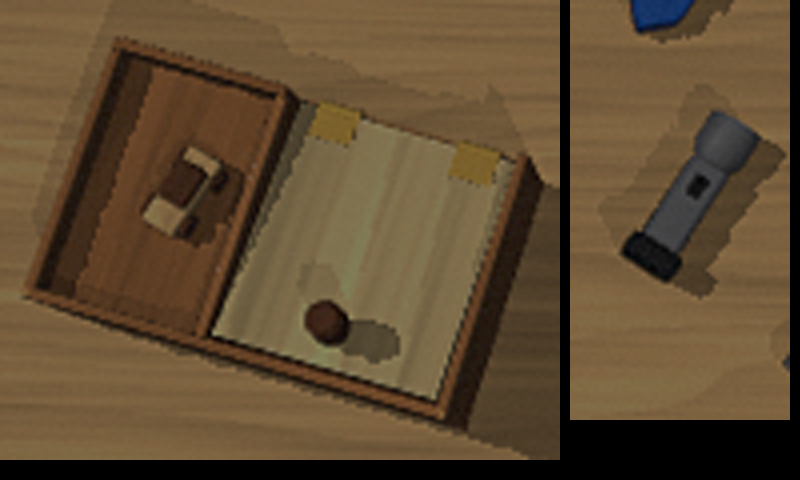

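The crop shows the middle flashlight, lens up-right and black tail down-left, measuring 123×40 mm, so it is the right one. The flap lies between the divider and the right wall, and the knob top is at crop (326,322). Next is the tier frame.

```bash
python3 - <<'E'
from h import *
a=load("top");b=load("side")
P=lambda u,z:onz(a,np.array(u,float)/4+[60,115],z)
c=P([(435,403),(209,335),(515,163),(294,98)],.09); print(c.round(3))
nr,nl,fr,fl=c
print("widths",np.linalg.norm(nr-nl),np.linalg.norm(nr-fr))
d=(fr-nr); y1=np.arctan2(d[1],d[0]); d=nl-nr; y2=np.arctan2(d[1],d[0])-np.pi/2; d=fl-nl;y3=np.arctan2(d[1],d[0])
print("yaw",np.degrees([y1,y2,y3]))
yaw=(y1+2*y2+y3)/4; ex=np.array([np.cos(yaw),np.sin(yaw),0]);ey=np.array([-np.sin(yaw),np.cos(yaw),0])
o=(nr+nl)/2+.085*ex; o[2]=.008; print("tier",o,yaw)
for z in(.11,.12,.13):
  k=P([(326,320)],z)[0]; print(z,((k-o)@ex).round(4),((k-o)@ey).round(4))
# pred of knob top for theta
for t in(0,.05,.1,.15):
  x=.089-.148*np.cos(t)+.046*np.sin(t); z=.064+.148*np.sin(t)+.046*np.cos(t)
  p=o+ex*x; p[2]=z; print(t,p.round(3),(4*(proj(a,p)-[60,115])).round(0),(proj(b,p)/.64).round(0))
E
```

```text
[[ 0.419 -0.003  0.09 ]
 [ 0.46   0.147  0.09 ]
 [ 0.581 -0.048  0.09 ]
 [ 0.622  0.102  0.09 ]]
widths 0.15634219785044173 0.16839790378288919
yaw [-15.5177036  -15.32327971 -15.6432576 ]
tier [0.52165342 0.04935753 0.008     ] -0.26968618430293156
0.11 -0.0548 0.0025
0.12 -0.0555 -0.0003
0.13 -0.0561 -0.003
0 [0.465 0.065 0.11 ] [[327. 327.]] [[395. 420.]]
0.05 [0.467 0.064 0.117] [[326. 322.]] [[393. 417.]]
0.1 [0.47  0.064 0.125] [[325. 316.]] [[391. 413.]]
0.15 [0.473 0.063 0.132] [[324. 310.]] [[389. 410.]]
```

```bash
python3 - <<'E'
from h import *
s=get_state(); q=s["ee_rot"]; M=R.from_quat([q[1],q[2],q[3],q[0]]).as_matrix()
print(s["clock"],s["position"],s["width"],s["contact_force"]); print(M.round(3))
print("yaw of tool x,y",np.degrees(np.arctan2(M[1,:2],M[0,:2])))
print(np.array(optics.get_image("wrist")["T_tool_cam"]).round(3))
E
```

```text
0.1 [0.18056804 0.54540798 0.23053376] 0.08533840015538574 [-0.30316447 -0.14616535 -0.34725746]
[[-0.949  0.314 -0.001]
 [ 0.314  0.949 -0.001]
 [ 0.    -0.002 -1.   ]]
yaw of tool x,y [161.67874669  71.67876344]
[[-0.001 -0.944 -0.329  0.086]
 [ 1.    -0.001 -0.     0.   ]
 [-0.    -0.329  0.944 -0.141]
 [ 0.     0.     0.     1.   ]]
```

Emit:
{"op": "send_rows", "data": {"increments": [{"gripper": -1, "linear": [0.036, -0.06, 0], "delta_rot": [0, 0, 0.01]}, {"gripper": -1, "linear": [0.072, -0.12, 0], "delta_rot": [0, 0, 0.02]}, {"gripper": -1, "linear": [0.108, -0.18, 0], "delta_rot": [0, 0, 0.03]}, {"gripper": -1, "linear": [0.144, -0.24, 0], "delta_rot": [0, 0, 0.04]}, {"gripper": -1, "linear": [0.18, -0.3, 0], "delta_rot": [0, 0, 0.05]}, {"gripper": -1, "linear": [0.216, -0.36, 0], "delta_rot": [0, 0, 0.05]}, {"gripper": -1, "linear": [0.252, -0.42, 0], "delta_rot": [0, 0, 0.05]}, {"gripper": -1, "linear": [0.287, -0.481, 0], "delta_rot": [0, 0, 0.05]}]}}

```text
clock: 0.95
position: [0.3868, 0.2009, 0.2313]
ee_rot: [0.0, 0.134, 0.991, 0.0]
contact_force: [0.4, -0.5, -0.7]
width: 0.0857
gripper_force: 0.0
```

Emit:
{"op": "send_rows", "data": {"increments": [{"gripper": -1, "linear": [0, 0, 0], "delta_rot": [0, 0, 0]}, {"gripper": -1, "linear": [0, 0, 0], "delta_rot": [0, 0, 0]}, {"gripper": -1, "linear": [0, 0, 0], "delta_rot": [0, 0, 0]}, {"gripper": -1, "linear": [0, 0, 0], "delta_rot": [0, 0, 0]}, {"gripper": -1, "linear": [0, 0, 0], "delta_rot": [0, 0, 0]}, {"gripper": -1, "linear": [0, 0, 0], "delta_rot": [0, 0, 0]}]}}

```text
clock: 1.55
position: [0.3857, 0.2037, 0.2313]
ee_rot: [-0.0, 0.133, 0.991, 0.0]
contact_force: [0.1, 0.5, -0.0]
width: 0.0852
gripper_force: 0.0
```

```bash
python3 - <<'E'
from h import *
s=get_state(); print(s["clock"],s["position"],s["contact_force"])
a=grab("wrist"); im=a["px"].copy(); p=proj(a,[.467,.064,.117])[0]; print(p,a["c"])
cv2.drawMarker(im,tuple(int(v) for v in p),(0,255,0)); cv2.imwrite("pics/w1.png",im)
E
```

```text
1.55 [0.38572922 0.20366668 0.23132751] [ 0.10777189  0.49032035 -0.00070344]
[146.7124632  290.91216335] [0.30336546 0.2266567  0.37274318]
```

View pics/w1.png

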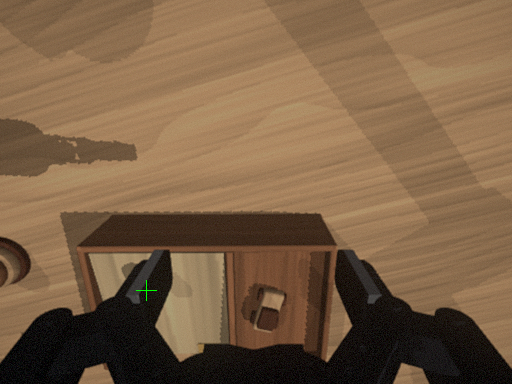

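The wrist view shows the box square to the tool, with the flap between the wall at x≈85 and the divider at x≈230. The knob is around (140,275), behind the left finger and close to my predicted mark. The move stopped short at the row limit, so I'll send the rest.

Emit:
{"op": "send_rows", "data": {"increments": [{"gripper": -1, "linear": [0.02, -0.035, 0], "delta_rot": [0, 0, 0]}, {"gripper": -1, "linear": [0.04, -0.07, 0], "delta_rot": [0, 0, 0]}, {"gripper": -1, "linear": [0.06, -0.105, -0.01], "delta_rot": [0, 0, 0]}, {"gripper": -1, "linear": [0.081, -0.14, -0.03], "delta_rot": [0, 0, 0]}, {"gripper": -1, "linear": [0.081, -0.14, -0.05], "delta_rot": [0, 0, 0]}, {"gripper": -1, "linear": [0.081, -0.14, -0.07], "delta_rot": [0, 0, 0]}, {"gripper": -1, "linear": [0.081, -0.14, -0.07], "delta_rot": [0, 0, 0]}, {"gripper": -1, "linear": [0.081, -0.14, -0.07], "delta_rot": [0, 0, 0]}]}}

```text
clock: 2.4
position: [0.4673, 0.063, 0.1615]
ee_rot: [-0.0, 0.134, 0.991, 0.0]
contact_force: [-0.0, -0.1, -0.1]
width: 0.0852
gripper_force: 0.0
```

```bash
python3 - <<'E'
from h import *
s=get_state(); print(s["clock"],s["position"],s["contact_force"])
q=s["ee_rot"]; M=R.from_quat([q[1],q[2],q[3],q[0]]).as_matrix(); print("yaw y",np.degrees(np.arctan2(M[1,1],M[0,1])))
a=grab("wrist"); im=a["px"].copy()
for z,c in((.117,(0,255,0)),(.078,(0,0,255))):
    p=proj(a,[.467,.064,z])[0]; print(p)
    cv2.drawMarker(im,tuple(int(v) for v in p),c)
cv2.imwrite("pics/w2.png",im)
E
```

```text
2.4 [0.46732368 0.06301742 0.16148085] [-0.03485022 -0.081401   -0.08552274]
yaw y 74.57314027487857
[253.84902332 218.9717462 ]
[253.74358528 199.45287658]
```

View pics/w2.png

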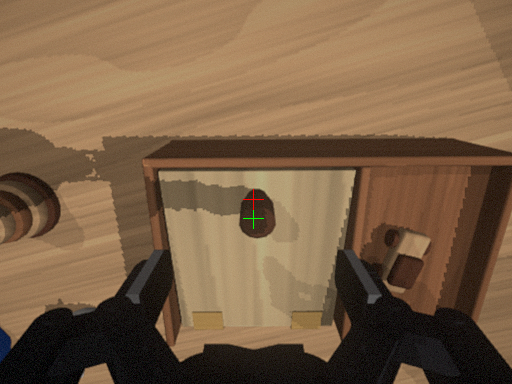

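The knob top is at (257,225) and its base near (257,195), within 2–3 mm of the prediction (green 254,219; red 254,199). I'll descend with a 2 mm correction and close.

Emit:
{"op": "send_rows", "data": {"newtons": 30, "increments": [{"gripper": -1, "linear": [0.001, 0.001, -0.025], "delta_rot": [0, 0, 0]}, {"gripper": -1, "linear": [0.002, 0.001, -0.05], "delta_rot": [0, 0, 0]}, {"gripper": -1, "linear": [0.002, 0.001, -0.071], "delta_rot": [0, 0, 0]}, {"gripper": -1, "linear": [0.002, 0.001, -0.071], "delta_rot": [0, 0, 0]}, {"gripper": 0.6, "linear": [0.002, 0.001, -0.071], "delta_rot": [0, 0, 0]}, {"gripper": 0.6, "linear": [0.002, 0.001, -0.071], "delta_rot": [0, 0, 0]}, {"gripper": 0.6, "linear": [0.002, 0.001, -0.071], "delta_rot": [0, 0, 0]}, {"gripper": 0.6, "linear": [0.002, 0.001, -0.071], "delta_rot": [0, 0, 0]}]}}

```text
clock: 3.25
position: [0.47, 0.0638, 0.0913]
ee_rot: [0.001, 0.134, 0.991, 0.0]
contact_force: [0.8, 0.5, 1.0]
width: 0.0281
gripper_force: 1.7
```

Emit:
{"op": "send_rows", "data": {"increments": [{"gripper": 0.6, "linear": [0, 0, 0], "delta_rot": [0, 0, 0]}, {"gripper": 0.6, "linear": [0, 0, 0], "delta_rot": [0, 0, 0]}, {"gripper": 0.6, "linear": [0, 0, 0], "delta_rot": [0, 0, 0]}, {"gripper": 0.6, "linear": [0, 0, 0], "delta_rot": [0, 0, 0]}]}}

```text
clock: 3.65
position: [0.4701, 0.0649, 0.091]
ee_rot: [0.001, 0.135, 0.991, 0.001]
contact_force: [1.6, 4.8, 2.1]
width: 0.0249
gripper_force: 29.5
```

Emit:
{"op": "send_rows", "data": {"increments": [{"gripper": 0.6, "linear": [0.004, -0.001, 0.01], "delta_rot": [0, 0, 0]}, {"gripper": 0.6, "linear": [0.009, -0.0025, 0.022], "delta_rot": [0, 0, 0]}, {"gripper": 0.6, "linear": [0.015, -0.004, 0.0335], "delta_rot": [0, 0, 0]}, {"gripper": 0.6, "linear": [0.022, -0.006, 0.044], "delta_rot": [0, 0, 0]}, {"gripper": 0.6, "linear": [0.03, -0.0085, 0.0545], "delta_rot": [0, 0, 0]}, {"gripper": 0.6, "linear": [0.039, -0.011, 0.0635], "delta_rot": [0, 0, 0]}, {"gripper": 0.6, "linear": [0.0485, -0.0135, 0.072], "delta_rot": [0, 0, 0]}, {"gripper": 0.6, "linear": [0.059, -0.0165, 0.08], "delta_rot": [0, 0, 0]}]}}

```text
clock: 4.45
position: [0.5261, 0.0499, 0.1695]
ee_rot: [-0.003, 0.135, 0.991, 0.002]
contact_force: [-0.9, 7.8, -5.2]
width: 0.025
gripper_force: 29.7
```

Emit:
{"op": "send_rows", "data": {"increments": [{"gripper": 0.6, "linear": [0.011, -0.003, 0.0065], "delta_rot": [0, 0, 0]}, {"gripper": 0.6, "linear": [0.022, -0.006, 0.012], "delta_rot": [0, 0, 0]}, {"gripper": 0.6, "linear": [0.034, -0.0095, 0.017], "delta_rot": [0, 0, 0]}, {"gripper": 0.6, "linear": [0.046, -0.013, 0.02], "delta_rot": [0, 0, 0]}, {"gripper": 0.6, "linear": [0.0585, -0.016, 0.0225], "delta_rot": [0, 0, 0]}, {"gripper": 0.6, "linear": [0.071, -0.0195, 0.024], "delta_rot": [0, 0, 0]}, {"gripper": 0.6, "linear": [0.084, -0.023, 0.024], "delta_rot": [0, 0, 0]}, {"gripper": 0.6, "linear": [0.0965, -0.0265, 0.023], "delta_rot": [0, 0, 0]}]}}

```text
clock: 5.25
position: [0.6244, 0.0236, 0.1942]
ee_rot: [-0.001, 0.134, 0.991, 0.003]
contact_force: [-1.9, 7.3, 3.0]
width: 0.0249
gripper_force: 29.2
```

Emit:
{"op": "send_rows", "data": {"increments": [{"gripper": 0.6, "linear": [0.0125, -0.0035, -0.002], "delta_rot": [0, 0, 0]}, {"gripper": 0.6, "linear": [0.025, -0.007, -0.0055], "delta_rot": [0, 0, 0]}, {"gripper": 0.6, "linear": [0.025, -0.007, -0.0055], "delta_rot": [0, 0, 0]}, {"gripper": 0.6, "linear": [0.025, -0.007, -0.0055], "delta_rot": [0, 0, 0]}]}}

```text
clock: 5.65
position: [0.6517, 0.0162, 0.1885]
ee_rot: [0.002, 0.134, 0.991, 0.003]
contact_force: [3.4, 6.3, 0.8]
width: 0.0248
gripper_force: 29.4
```

```bash
python3 - <<'E'
from h import *
a=grab("side"); cv2.imwrite("pics/s2.png",cv2.resize(a["px"],(800,600))[150:]); 
E
```

```text
(no output)
```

View pics/s2.png

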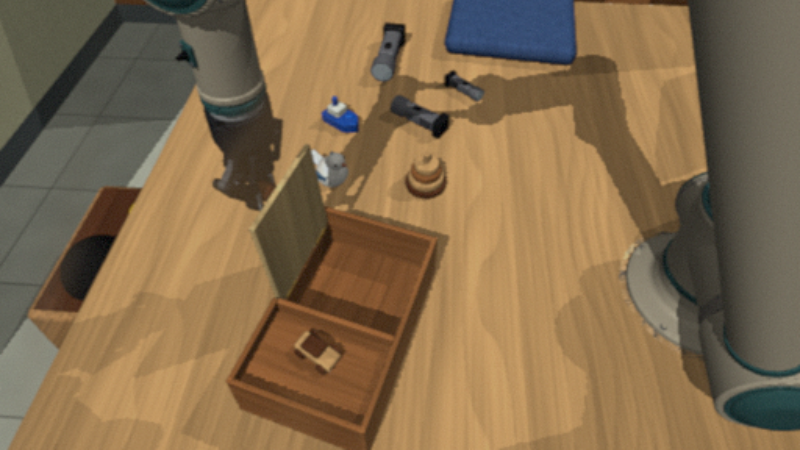

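The side view shows the flap past vertical, held at its knob, with the tier open and the bird untouched near (330,165). I'll release and rise straight up.

Emit:
{"op": "send_rows", "data": {"increments": [{"gripper": -0.3, "linear": [0, 0, 0], "delta_rot": [0, 0, 0]}, {"gripper": -0.3, "linear": [0, 0, 0], "delta_rot": [0, 0, 0]}, {"gripper": -0.3, "linear": [0, 0, 0], "delta_rot": [0, 0, 0]}, {"gripper": -0.3, "linear": [0.003, 0, 0.03], "delta_rot": [0, 0, 0]}, {"gripper": -0.3, "linear": [0.003, 0, 0.06], "delta_rot": [0, 0, 0]}, {"gripper": -0.3, "linear": [0.003, 0, 0.1], "delta_rot": [0, 0, 0]}, {"gripper": -0.3, "linear": [0.003, -0.02, 0.11], "delta_rot": [0, 0, 0]}, {"gripper": -0.3, "linear": [0.003, -0.06, 0.11], "delta_rot": [0, 0, 0]}]}}

```text
clock: 6.5
position: [0.6539, -0.0449, 0.3013]
ee_rot: [0.003, 0.133, 0.991, 0.0]
contact_force: [0.0, -0.5, -0.3]
width: 0.0554
gripper_force: 0.0
```

Emit:
{"op": "send_rows", "data": {"increments": [{"gripper": -1, "linear": [-0.025, -0.04, 0], "delta_rot": [0, 0, -0.04]}, {"gripper": -1, "linear": [-0.05, -0.08, 0], "delta_rot": [0, 0, -0.08]}, {"gripper": -1, "linear": [-0.075, -0.12, 0], "delta_rot": [0, 0, -0.12]}, {"gripper": -1, "linear": [-0.1, -0.16, 0], "delta_rot": [0, 0, -0.16]}, {"gripper": -1, "linear": [-0.125, -0.2, -0.02], "delta_rot": [0, 0, -0.2]}, {"gripper": -1, "linear": [-0.15, -0.24, -0.05], "delta_rot": [0, 0, -0.255]}, {"gripper": -1, "linear": [-0.175, -0.28, -0.08], "delta_rot": [0, 0, -0.255]}, {"gripper": -1, "linear": [-0.2, -0.316, -0.11], "delta_rot": [0, 0, -0.255]}]}}

```text
clock: 7.3
position: [0.4589, -0.353, 0.1963]
ee_rot: [0.0, 0.26, 0.966, -0.001]
contact_force: [0.4, -1.3, -0.4]
width: 0.0852
gripper_force: 0.0
```

```bash
python3 - <<'E'
from h import *
s=get_state(); print(s["clock"],s["position"],s["contact_force"]); q=s["ee_rot"]; M=R.from_quat([q[1],q[2],q[3],q[0]]).as_matrix(); print("yaw y",np.degrees(np.arctan2(M[1,1],M[0,1])))
a=grab("wrist"); cv2.imwrite("pics/w3.png",a["px"]); print(proj(a,[.455,-.356,.02]))
b=grab("top"); h=cv2.cvtColor(b["px"],cv2.COLOR_BGR2HSV)
E
```

```text
7.3 [ 0.45892849 -0.35303837  0.19633821] [ 0.41472621 -1.29492372 -0.41278362]
yaw y 59.902839991709016
[[249.09266696 169.33349643]]
```

View pics/w3.png

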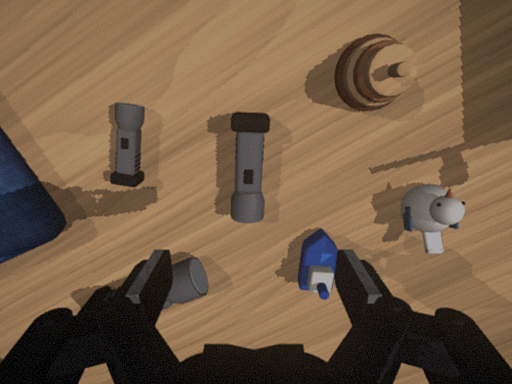

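The wrist view shows the flashlight with its tail cap at (250,122), its switch at (248,177) and its lens end at (248,207), between the opened fingers' lines. The boat, bird and peg toy are clear of it. Now I'll refine its pose.

```bash
python3 - <<'E'
from h import *
a=load("wrist"); h=cv2.cvtColor(a["px"],cv2.COLOR_BGR2HSV)
m=((h[...,1]<70)|(h[...,2]<40)).astype(np.uint8); m[:, :205]=0; m[:,290:]=0; m[228:]=0; m[:100]=0
n,l,st,c=cv2.connectedComponentsWithStats(m); i=1+np.argmax(st[1:,4]); pts=np.argwhere(l==i)[:,::-1].astype(np.float32)
r=cv2.minAreaRect(pts); print(st[i],c[i],r)
for z in (.0,.02,.03):
  w=onz(a,cv2.boxPoints(r),z); e=[w[0]-w[1],w[1]-w[2]]; L=max(e,key=np.linalg.norm); print(z,w.mean(0).round(4),[np.linalg.norm(v).round(4) for v in e],np.degrees(np.arctan2(L[1],L[0])))
rows=[(y,pts[pts[:,1]==y,0].mean()) for y in (130,140,150,160,165,195,200)]
w=onz(a,[(x,y) for y,x in rows],.03); print(w.round(4)); d=w[-1]-w[0]; print(np.degrees(np.arctan2(d[1],d[0])))
E
```

```text
[ 231  125   37   98 2559] [248.16998828 177.07854631] ((248.54440307617188, 173.45394897460938), (32.684959411621094, 97.60960388183594), 2.759107828140259)
0.0 [ 0.4665 -0.364   0.    ] [np.float64(0.1231), np.float64(0.0375)] -34.16159205069976
0.02 [ 0.4617 -0.3608  0.02  ] [np.float64(0.1158), np.float64(0.0353)] -34.16159205069978
0.03 [ 0.4593 -0.3592  0.03  ] [np.float64(0.1121), np.float64(0.0342)] -34.161592050699774
[[ 0.4196 -0.3268  0.03  ]
 [ 0.4255 -0.3374  0.03  ]
 [ 0.4342 -0.3438  0.03  ]
 [ 0.4434 -0.3498  0.03  ]
 [ 0.4482 -0.3526  0.03  ]
 [ 0.4778 -0.3713  0.03  ]
 [ 0.483  -0.3744  0.03  ]]
-36.86166747463034
```

Emit:
{"op": "send_rows", "data": {"newtons": 40, "increments": [{"gripper": -1, "linear": [-0.006, 0, -0.03], "delta_rot": [0, 0, -0.04]}, {"gripper": -1, "linear": [-0.011, 0, -0.07], "delta_rot": [0, 0, -0.04]}, {"gripper": -1, "linear": [-0.011, 0, -0.11], "delta_rot": [0, 0, -0.04]}, {"gripper": -1, "linear": [-0.011, 0, -0.145], "delta_rot": [0, 0, -0.04]}, {"gripper": -1, "linear": [-0.011, 0, -0.17], "delta_rot": [0, 0, -0.04]}, {"gripper": -1, "linear": [-0.011, 0, -0.186], "delta_rot": [0, 0, -0.04]}, {"gripper": -1, "linear": [-0.011, 0, -0.186], "delta_rot": [0, 0, -0.04]}, {"gripper": -1, "linear": [-0.011, 0, -0.186], "delta_rot": [0, 0, -0.04]}]}}

```text
clock: 8.2
position: [0.4499, -0.3514, 0.0114]
ee_rot: [0.0, 0.279, 0.96, -0.0]
contact_force: [1.3, -0.6, 1.5]
width: 0.0851
gripper_force: 0.0
```

Emit:
{"op": "send_rows", "data": {"increments": [{"gripper": 0.6, "linear": [0, 0, 0], "delta_rot": [0, 0, 0]}, {"gripper": 0.6, "linear": [0, 0, 0], "delta_rot": [0, 0, 0]}, {"gripper": 0.6, "linear": [0, 0, 0], "delta_rot": [0, 0, 0]}, {"gripper": 0.6, "linear": [0, 0, 0], "delta_rot": [0, 0, 0]}, {"gripper": 0.6, "linear": [0, 0, 0], "delta_rot": [0, 0, 0]}, {"gripper": 0.6, "linear": [0, 0, 0], "delta_rot": [0, 0, 0]}, {"gripper": 0.6, "linear": [0, 0, 0], "delta_rot": [0, 0, 0]}]}}

```text
clock: 8.9
position: [0.4497, -0.3518, 0.0117]
ee_rot: [0.001, 0.279, 0.96, -0.0]
contact_force: [-0.6, -0.4, 5.7]
width: 0.0289
gripper_force: 40.4
```

Emit:
{"op": "send_rows", "data": {"increments": [{"gripper": 0.6, "linear": [0, 0, 0.02], "delta_rot": [0, 0, 0]}, {"gripper": 0.6, "linear": [0, 0, 0.05], "delta_rot": [0, 0, 0]}, {"gripper": 0.6, "linear": [0, 0, 0.09], "delta_rot": [0, 0, 0]}, {"gripper": 0.6, "linear": [0, 0, 0.13], "delta_rot": [0, 0, 0]}, {"gripper": 0.6, "linear": [0, 0, 0.17], "delta_rot": [0, 0, 0]}, {"gripper": 0.6, "linear": [0, 0, 0.2], "delta_rot": [0, 0, 0]}, {"gripper": 0.6, "linear": [0.004, 0.02, 0.21], "delta_rot": [0, 0, 0.02]}, {"gripper": 0.6, "linear": [0.009, 0.05, 0.21], "delta_rot": [0, 0, 0.05]}]}}

```text
clock: 9.7
position: [0.4592, -0.3027, 0.2227]
ee_rot: [0.002, 0.255, 0.967, -0.001]
contact_force: [0.3, 0.4, -1.4]
width: 0.0292
gripper_force: 40.0
```

Emit:
{"op": "send_rows", "data": {"increments": [{"gripper": 0.6, "linear": [0.006, 0.04, 0], "delta_rot": [0, 0, 0.03]}, {"gripper": 0.6, "linear": [0.013, 0.08, 0], "delta_rot": [0, 0, 0.07]}, {"gripper": 0.6, "linear": [0.019, 0.12, 0], "delta_rot": [0, 0, 0.11]}, {"gripper": 0.6, "linear": [0.025, 0.16, 0], "delta_rot": [0, 0, 0.15]}, {"gripper": 0.6, "linear": [0.031, 0.2, 0], "delta_rot": [0, 0, 0.19]}, {"gripper": 0.6, "linear": [0.038, 0.24, 0], "delta_rot": [0, 0, 0.23]}, {"gripper": 0.6, "linear": [0.044, 0.28, 0], "delta_rot": [0, 0, 0.246]}, {"gripper": 0.6, "linear": [0.05, 0.32, 0], "delta_rot": [0, 0, 0.246]}]}}

```text
clock: 10.5
position: [0.5078, 0.0205, 0.2203]
ee_rot: [-0.001, 0.134, 0.991, 0.0]
contact_force: [0.1, -0.4, -0.9]
width: 0.0292
gripper_force: 39.9
```

```bash
python3 - <<'E'
from h import *
s=get_state(); print(s["clock"],s["position"],s["width"],s["gripper_force"]); q=s["ee_rot"]; M=R.from_quat([q[1],q[2],q[3],q[0]]).as_matrix(); print("yaw y",np.degrees(np.arctan2(M[1,1],M[0,1])))
a=grab("wrist"); b=grab("top")
C=np.zeros((384,800,3),np.uint8); C[:,:512]=a["px"]; t=cv2.resize(b["px"][90:230,40:184],(288,280)); C[:280,512:]=t; cv2.imwrite("pics/w4.png",C)
E
```

```text
10.5 [0.50777219 0.02051425 0.22027634] 0.02924821251245566 39.926846623420715
yaw y 74.60559625853429
```

View pics/w4.png

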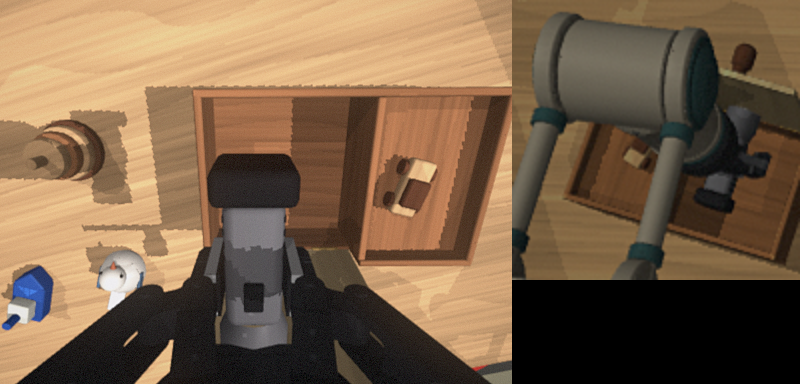

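The wrist view shows the flashlight square in the fingers, tail cap at (253,180) with its front edge at row 208. The flap is standing open behind it (right inset, knob at (743,57)). I'll work out the grip offset and the remaining shift.

```bash
python3 - <<'E'
from h import *
a=load("wrist"); s=get_state(); T=s["position"]; print(T)
ex=np.array([.9639,-.2664,0]);ey=np.array([.2664,.9639,0]); o=np.array([.5217,.0494,.008])
print("tcp in tier",(T-o)@ex,(T-o)@ey)
for uv in((253,208),(253,318),(253,183)):
  w=onz(a,uv,T[2]+.0235)[0]-T; print(uv,(w@ex).round(4),(w@ey).round(4))
# tier inner near corners at z=.09 seen from here
print(proj(a,[o+ex*-.085+ey*v+[0,0,.082] for v in(-.08,.08)]).round(0))
E
```

```text
[0.50798202 0.02350951 0.22025429]
tcp in tier -0.00632553422514865 -0.028610313789439384
(253, 208) -0.0363 -0.0027
(253, 318) 0.0244 -0.0026
(253, 183) -0.0479 -0.0027
[[199.  99.]
 [377.  99.]]
```

Emit:
{"op": "send_rows", "data": {"increments": [{"gripper": 0.6, "linear": [0.004, 0.014, 0], "delta_rot": [0, 0, 0]}, {"gripper": 0.6, "linear": [0.0075, 0.0275, 0], "delta_rot": [0, 0, 0]}, {"gripper": 0.6, "linear": [0.0075, 0.0275, -0.02], "delta_rot": [0, 0, 0]}, {"gripper": 0.6, "linear": [0.0075, 0.0275, -0.05], "delta_rot": [0, 0, 0]}, {"gripper": 0.6, "linear": [0.0075, 0.0275, -0.08], "delta_rot": [0, 0, 0]}, {"gripper": 0.6, "linear": [0.0075, 0.0275, -0.11], "delta_rot": [0, 0, 0]}, {"gripper": 0.6, "linear": [0.0075, 0.0275, -0.14], "delta_rot": [0, 0, 0]}, {"gripper": 0.6, "linear": [0.0075, 0.0275, -0.16], "delta_rot": [0, 0, 0]}]}}

```text
clock: 11.4
position: [0.5149, 0.046, 0.0587]
ee_rot: [-0.001, 0.135, 0.991, 0.0]
contact_force: [0.6, 0.0, -1.2]
width: 0.0293
gripper_force: 40.2
```

Emit:
{"op": "send_rows", "data": {"increments": [{"gripper": 0.6, "linear": [0, 0, -0.01], "delta_rot": [0, 0, 0]}, {"gripper": 0.6, "linear": [0, 0, -0.02], "delta_rot": [0, 0, 0]}, {"gripper": 0.6, "linear": [0, 0, -0.028], "delta_rot": [0, 0, 0]}, {"gripper": 0.6, "linear": [0, 0, -0.033], "delta_rot": [0, 0, 0]}, {"gripper": 0.6, "linear": [0, 0, -0.036], "delta_rot": [0, 0, 0]}, {"gripper": 0.6, "linear": [0, 0, -0.036], "delta_rot": [0, 0, 0]}, {"gripper": 0.6, "linear": [0, 0, -0.036], "delta_rot": [0, 0, 0]}]}}

```text
clock: 12.1
position: [0.5162, 0.0463, 0.0253]
ee_rot: [0.0, 0.134, 0.991, 0.0]
contact_force: [-1.0, 0.4, -2.7]
width: 0.0289
gripper_force: 40.2
```

Emit:
{"op": "send_rows", "data": {"increments": [{"gripper": 0.6, "linear": [0, 0.001, -0.002], "delta_rot": [0, 0, 0]}, {"gripper": 0.6, "linear": [0, 0.002, -0.004], "delta_rot": [0, 0, 0]}, {"gripper": 0.6, "linear": [0, 0.002, -0.005], "delta_rot": [0, 0, 0]}, {"gripper": 0.6, "linear": [0, 0.002, -0.005], "delta_rot": [0, 0, 0]}, {"gripper": 0.6, "linear": [0, 0.002, -0.005], "delta_rot": [0, 0, 0]}]}}

```text
clock: 12.6
position: [0.5158, 0.0483, 0.0199]
ee_rot: [0.0, 0.134, 0.991, 0.0]
contact_force: [0.1, 0.2, -0.8]
width: 0.0292
gripper_force: 40.3
```

Emit:
{"op": "send_rows", "data": {"increments": [{"gripper": 0.6, "linear": [0, 0, -0.001], "delta_rot": [0, 0, 0]}, {"gripper": 0.6, "linear": [0, 0, -0.002], "delta_rot": [0, 0, 0]}, {"gripper": 0.6, "linear": [0, 0, -0.002], "delta_rot": [0, 0, 0]}]}}

```text
clock: 12.9
position: [0.5159, 0.0483, 0.0196]
ee_rot: [0.0, 0.134, 0.991, 0.0]
contact_force: [-3.7, 0.8, 14.0]
width: 0.0293
gripper_force: 42.2
```

On the floor now (14 N up). I'll ease off 1 mm, open slowly, and rise.

Emit:
{"op": "send_rows", "data": {"increments": [{"gripper": 0.6, "linear": [0, 0, 0.0015], "delta_rot": [0, 0, 0]}, {"gripper": 0.0, "linear": [0, 0, 0.0015], "delta_rot": [0, 0, 0]}, {"gripper": -0.4, "linear": [0, 0, 0.0015], "delta_rot": [0, 0, 0]}, {"gripper": -0.4, "linear": [0, 0, 0.0015], "delta_rot": [0, 0, 0]}, {"gripper": -0.4, "linear": [0, 0, 0.0015], "delta_rot": [0, 0, 0]}, {"gripper": -0.4, "linear": [0, 0, 0.0015], "delta_rot": [0, 0, 0]}]}}

```text
clock: 13.5
position: [0.5158, 0.0483, 0.0192]
ee_rot: [-0.0, 0.134, 0.991, 0.0]
contact_force: [-0.8, -0.8, 0.5]
width: 0.0597
gripper_force: 0.0
```

Emit:
{"op": "send_rows", "data": {"increments": [{"gripper": -0.4, "linear": [0, 0, 0.02], "delta_rot": [0, 0, 0]}, {"gripper": -0.4, "linear": [0, 0, 0.05], "delta_rot": [0, 0, 0]}, {"gripper": -0.4, "linear": [0, 0, 0.09], "delta_rot": [0, 0, 0]}, {"gripper": -0.4, "linear": [0, 0, 0.13], "delta_rot": [0, 0, 0]}, {"gripper": -0.4, "linear": [-0.04, 0, 0.16], "delta_rot": [0, 0, 0]}, {"gripper": -0.4, "linear": [-0.08, 0, 0.17], "delta_rot": [0, 0, 0]}, {"gripper": -0.4, "linear": [-0.1, 0, 0.17], "delta_rot": [0, 0, 0]}, {"gripper": -0.4, "linear": [-0.1, 0, 0.17], "delta_rot": [0, 0, 0]}]}}

```text
clock: 14.3
position: [0.4128, 0.0485, 0.1897]
ee_rot: [-0.0, 0.134, 0.991, 0.0]
contact_force: [0.4, 1.0, 0.2]
width: 0.0599
gripper_force: 0.0
```

```bash
python3 - <<'E'
from h import *
s=get_state(); print(s["clock"],s["position"],s["width"],s["contact_force"])
a=grab("wrist"); b=grab("side")
C=np.zeros((384,800,3),np.uint8); C[:,:512]=a["px"]; t=cv2.resize(b["px"][160:384,130:298],(288,384)); C[:,512:]=t; cv2.imwrite("pics/w5.png",C)
E
```

```text
14.3 [0.41276448 0.04848243 0.18974737] 0.05987163519044078 [0.43985073 1.04423668 0.20060639]
```

View pics/w5.png

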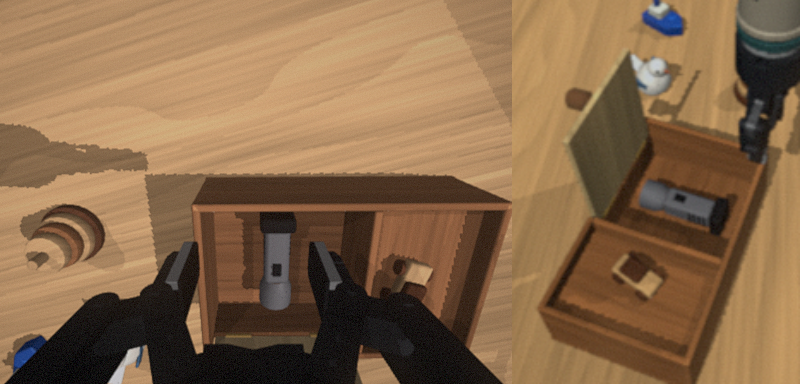

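The flashlight lies flat in the middle of the lower tier (wrist 277,260; side inset 685,205). The flap stands past vertical on its own, the bird is in place, and the gripper is free.

```bash
python3 -c "
from rig import sign_off
print(sign_off())"
```

```text
the job is handed in; nothing more can be done
None
```

I handed the job in at about 14 s on the clock: the middle-sized flashlight lies flat in the lower tier, the flap stands open past vertical, and the bird looks undisturbed; no verdict was returned.

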